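# Hold a plaster mould home in the corner of a drilling jig

### The arm

A 7-joint arm with a two-finger parallel gripper is mounted at the origin on the work surface. World frame = base frame: x ahead of the robot, y to its left, z up, the work surface at z = 0. Lengths are in m, angles in rad, forces in N, time in s.
With the tool pointing down it reaches from about 0.4 to 0.875 m from the base axis. Payload 19.3 kg.
Tool frame: the origin (TCP) lies midway between the tips of the shut fingers; the grasp point (between the pads) lies bot.tcp_to_grasp behind it (bot.tcp_to_grasp is the distance from the TCP to the grasp point, in m); x points along the fingers, y is the direction in which the jaws open and shut, and the axes are right-handed (so a half turn about x gives the same grasp; the last joint's range is limited). The gripper opens to 85 mm and grips with 20 to 120 N. Pads are 22 mm wide; open, the fingers measure 114 mm over their backs; the gripper's body (76 mm by 85 mm) begins 54 mm behind the grasp point. The pads swing forward as they close: fully open they stand 13 mm farther back than shut.
Start: joints at [1.089, 0.521, -0.036, 1.599, 0.021, 1.021, -0.113], TCP at [0.25, -0.573, 0.231] pointing down, gripper open.
Joint ranges: [-2.91, 2.91], [-0.3, 2.13], [-1.5, 1.42], [0.17, 2.43], [-1.26, 4.41], [0.16, 1.93], [-2.52, 2.52]. Speed limits (rad/s): [1.89, 1.89, 2.39, 2.39, 3.01, 3.01, 3.01].

### API

Orientations are given as a 3x3 rotation matrix whose columns are the frame's x, y, z axes.
In Python, from rig import sensors, eyes, bot gives the robot as it stands.
- The arm moves only by the tool step_arm, never from a script. Its argument "steps" is text: rows parted by semicolons, each of 5 numbers parted by spaces: the closure, from -1 (fully open) to 1 (shut), so that 0 is half open, then the shift along the world's x, y, z in mm, then the turn about the world's z in rad. A call has 1 to 12 rows; each row shifts and turns the pose as measured when the row begins; what a row does not reach is not made up. A row lasts 1/12 s, in which the tool goes at most 41.7 mm and 7.16 degrees, less where a joint would pass 70% of its speed; a pose out of reach is approached as far as the arm can. A call is refused whole if a number of a shift passes 41.7 or a number of a turn 0.125, either way. A call with a gripper value outside its range is refused whole. The fingers move at their own pace and stop on an object; "squeeze" is the grip in N (left out, the last holds). Time passes only in rows, so rows that do not move let the fingers close. It gives the time, the measured TCP pose, the force and the opening at its end, in the units of the state.
- sensors.sense(): the state, without advancing time (a new reading comes with each control period).
- eyes.read_camera(name): name is "scene" or "side" or "wrist"; returns the picture (480x640x3 uint8, red, green, blue); there is no depth.
- eyes.get_calibration(name): a dict with "fx", "fy", "cx", "cy" (pixels), "extrinsics" (4x4, takes a point from camera to world coordinates). Camera axes: x right, y up, looking along -z (the intrinsics and any distortion apply to the point x, -y, -z); pixel columns grow to the right and rows downward; lengths in m; the calibration is good to about 2 mm. A picture is of the moment at which its call begins: read the wrist's pose just before it. get_calibration takes no time and is no camera call; for the wrist camera it gives the pose at the moment of the call.
- bot.close_job(): hands the job in, once; it reports no verdict.
Trained networks look in the newest picture that a camera, given by its name, has taken for a name from the list of things; names that differ only in an ending like _2 or _b are one class to them, and where a whole thing is asked for, a point or a joint stands for the part that bears it (a point fixed in the world has none). Each returns a list of dicts, best first, with "p" (0 to 1); they miss things now and then, are a little off and sometimes report something else, mostly with a low value. They report only what shows in the picture. A call takes as long as a camera call. They do not tell look-alikes from the thing itself.
- eyes.spot_in(name, camera): "extent" ([left, top, right, bottom] in pixels, round what is visible of it).
- eyes.masks_of(name, camera): "mask" (480x640 bool, what is visible of it) and "extent" ([left, top, right, bottom] in pixels, round what is visible of it).
- eyes.tip_of(name, camera): "position" ([column, row] in pixels: a listed point, or the origin of a listed thing).
The state is a dict: "t": time; "qpos": joint angles; "qvel": joint speeds; "tau": joint torques, N m; "position": TCP position; "ee_rot": TCP orientation; "contact_force": force on the tool from outside, world axes, zero at the start; "torque": the same for the moment, N m; "grip_width": opening from 0.0 (shut) to 1.0 (fully open).
Only numpy, scipy, OpenCV 4.12 (cv2) and the standard library are available. Lean on these libraries where they do the work, as an engineer would, in place of code of your own. Each camera call takes 0.05 s, during which the arm holds its last target.

### The job

Lift the plaster mould with the blue end off the wooden ware board and stand it flat on the blue drilling jig, blue end towards the red switch plunger. Press it home into the corner, so that its blue end pushes the sprung plunger right in and lies flush against the end fence while its long side lies flush against the side fence, and finish while still holding it pressed there so that its vent can be drilled: do not let go. Leave the other ware, the yellow-ended mould, the jar and the brush where they are.

Things in the scene. Friction and masses are not known exactly. Their poses are not given: they have to be found in the camera images.
- mould_center (a point): Centre (half-way up) of the mould to be held: an upright plaster block 100 mm long (its x), 50 mm wide (its y) and 65 mm high (its z), about 0.36 kg, off-white with a 14 mm blue band over its whole +x end and a dark pour hole in its top. It starts standing on the ware board, beside the yellow-ended one, either of the two on either side. Grip it across its 50 mm width, in the upper half, so that the fingers stay above the jig's fences.
- jig: Drilling jig fixed to the table: blue base plate 240 mm (x) by 180 mm (y), 12 mm thick; origin at the centre of its underside, z up. On it stand an aluminium end fence across the +x end, an aluminium side fence along the +y side, and behind the end fence a grey switch box whose top is 46 mm above the table. The plate and fences are smooth and waxed, so the mould slides easily on them. Place and heading vary.
- corner (a point): Inner corner of the jig, where the two fences' inner faces meet the plate's top face (12 mm above the table). Axes as the jig's: x points into the end fence, y into the side fence, z up. The mould's centre belongs at x -50 mm, y -25 mm, z +32.5 mm from here, the mould's x axis along this x.
- end_fence: Aluminium bar, 12 mm thick (x), 130 mm long (y), 18 mm high above the plate; origin at the centre of its underside. Its inner face is the -x face, in the plane x = 0 of point corner.
- side_fence: Aluminium bar, 170 mm long (x), 12 mm thick (y), 18 mm high above the plate; origin at the centre of its underside. Its inner face is the -y face, in the plane y = 0 of point corner.
- plunger_tip (a point): Centre of the front face of the red round switch plunger (12 mm diameter), which when out stands 8 mm proud of the end fence's inner face, 25 mm from the side fence and 10 mm above the plate.
- plunger (a joint): Travel of the plunger towards the jig's +x: 0 m fully out, 0.008 m when flush with the end fence. A spring pushes it out: about 2 N when out, about 5.5 N when flush, enough to push a mould that nobody holds off the fence.
- ware_board: Fixed wooden board, 300 mm (x) by 360 mm (y), 18 mm thick; origin at the centre of its underside.
- other_mould: A second plaster mould of the same size (100 x 50 x 65 mm), with a yellow band on its +x end; leave alone. Origin at the centre of its underside.
- bisque_cup: White cup, 72 mm across, 75 mm high, on the far part of the ware board; leave alone. Origin at the centre of its underside.
- bisque_vase: White vase, 68 mm across, 105 mm high, on the far part of the ware board; leave alone. Origin at the centre of its underside.
- terracotta_bowl: Reddish bowl, 90 mm across, 45 mm high, on the far part of the ware board; leave alone. Origin at the centre of its underside.
- glaze_jar: Blue jar with white cap, 72 mm across, 100 mm high, at the left of the table; leave alone. Origin at the centre of its underside.
- brush: Brush, 200 mm long, lying at the left of the table; leave alone. Origin near its middle, on the table.
Mind the look-alikes: they are no part of the job. What is shaped like the part that bears mould_center but green is not meant.

How it is judged:
On the way:
1. the blue-ended mould is lifted clear of the ware board (height (world z) of mould_center above 0.06 m and contact force between mould and the fingers above 1 N and contact force between mould and ware_board below 0.01 N), for 0.1 s.
At the end, for the whole second after the job is handed in: Gripper still holding the mould flat on the plate (4 mm, 0.05 rad), blue end to the end fence, square within 0.035 rad, within 3 mm of its seat in x and y, pressing each fence with over 0.5 N, plunger in over 6.5 mm, at rest (value of joint plunger above 0.0065 m and contact force between mould and end_fence above 0.5 N and contact force between mould and side_fence above 0.5 N and contact force between mould and the fingers above 1 N and x of mould_center in the frame of corner between -0.053 and -0.047 m and y of mould_center in the frame of corner between -0.028 and -0.022 m and z of mould_center in the frame of corner between 0.0285 and 0.0365 m and angle between the x axis of mould_center and the x axis of corner, either way round below 0.035 rad and x of corner in the frame of mould_center above 0.03 m and angle between mould_center's own z axis and vertical below 0.05 rad and linear speed of mould below 0.01 m/s); the arm keeps its last pose, push and grip.
It fails at once if the yellow-banded mould is shifted by more than 25 mm or knocked over (distance of other_mould from where it was at the start of the episode above 0.025 m or angle between other_mould's own z axis and vertical above 0.4 rad).
It fails at once if the cup, vase or bowl is shifted by more than 25 mm or knocked over (distance of any of bisque_cup, bisque_vase, terracotta_bowl from where it was at the start of the episode above 0.025 m or angle between any of bisque_cup, bisque_vase, terracotta_bowl's own z axis and vertical above 0.4 rad).
It fails at once if the jar or brush is shifted by more than 25 mm or knocked over (distance of any of glaze_jar, brush from where it was at the start of the episode above 0.025 m or angle between glaze_jar's own z axis and vertical above 0.4 rad).
It also fails if it takes over 50 s, if anything falls off the work surface, if the arm or the gripper's body presses on something with over 40 N, if the wrist force passes 120 N, or if a joint passes its speed limit or range.

## Working session

There is one attempt and no reset: what is moved stays moved. The work goes in short steps, Python scripts to look and compute and a tool call to move; the robot and the scene stay as the last step left them, time stands still between calls to the robot, and variables do not carry over. Pictures are saved under pics/ and viewed, and the job is handed in when it is done.

Besides the shell and the picture viewer there is one more tool, called after "Request:" as name(argument=value, ...), one argument or row to a line, values as JSON. step_arm: Moves the arm, as the interface text tells. Its arguments: {"type":"object","properties":{"steps":{"type":"string"},"squeeze":{"type":"number"}},"required":["steps"]}

```bash
mkdir -p pics; ls; python3 - <<'E'
from rig import sensors, eyes, bot
import cv2,numpy as np
s=sensors.sense();print(s['t'],s['position'],s['ee_rot'],s['contact_force'],bot.tcp_to_grasp)
for c in ['scene','side']:
    im=eyes.read_camera(c);cv2.imwrite(f'pics/{c}0.png',im[:,:,::-1]);k=eyes.get_calibration(c);print(c,k)
    for n in ['mould_center','corner','plunger_tip','other_mould','jig']:
        print(n,[(r['p'],np.round(r['position'],1)) for r in eyes.tip_of(n,c)])
print(sensors.sense()['t'])
E
```

```text
pics
0.0 [ 0.24997956 -0.57245305  0.2307188 ] [[-5.58828628e-04  4.00242410e-01 -9.16409134e-01]
 [ 1.01558272e-03 -9.16408578e-01 -4.00242786e-01]
 [-9.99999328e-01 -1.15435641e-03  1.05636072e-04]] [ 0.2941179   0.02422877 -0.07667269] 0.0187
scene {'fx': 481.94595446785985, 'fy': 481.94595446785985, 'cx': 323.12306577754936, 'cy': 230.15129195177332, 'extrinsics': array([[-0.20406171, -0.70047488,  0.68388139,  1.38873978],
       [ 0.97894631, -0.14942822,  0.13905152,  0.13697824],
       [ 0.00478908,  0.69785825,  0.71621988,  1.00090099],
       [ 0.        ,  0.        ,  0.        ,  1.        ]])}
mould_center [(0.67, array([172.6, 194.7])), (0.62, array([225.7, 219.6]))]
corner [(0.72, array([416.5, 310.6])), (0.45, array([397.7, 307.8])), (0.19, array([287. , 273.5]))]
plunger_tip []
other_mould []
jig [(0.97, array([403.3, 283.9])), (0.23, array([254.2, 246.7]))]
side {'fx': 497.3438667257788, 'fy': 497.3438667257788, 'cx': 318.98792530989545, 'cy': 239.25278570250003, 'extrinsics': array([[-0.86882792,  0.37662712, -0.32138771,  0.13432209],
       [-0.49474787, -0.63545261,  0.5928107 ,  0.63792304],
       [ 0.01904193,  0.67405637,  0.73843443,  0.88847327],
       [ 0.        ,  0.        ,  0.        ,  1.        ]])}
mould_center [(0.8, array([377.2, 165.8])), (0.68, array([426.5, 145.1]))]
corner [(0.93, array([188.7, 303.3])), (0.44, array([212.9, 315.7]))]
plunger_tip [(0.15, array([287. , 206.4]))]
other_mould [(0.9, array([348.6, 214.6])), (0.67, array([214.2, 318.6]))]
jig [(0.87, array([230.2, 299.8]))]
0.6
```

View pics/scene0.png

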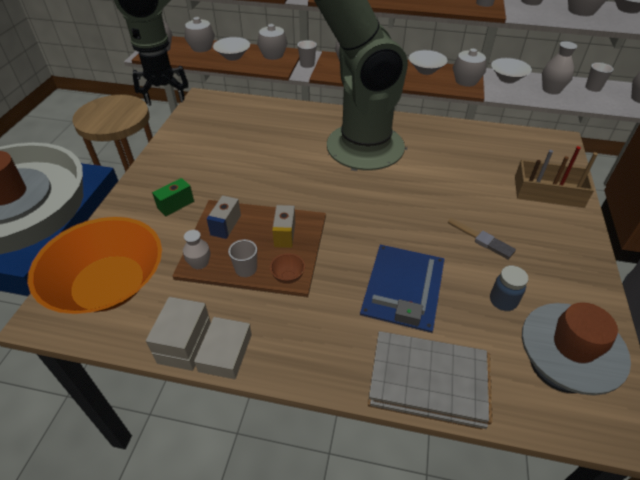

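View pics/side0.png

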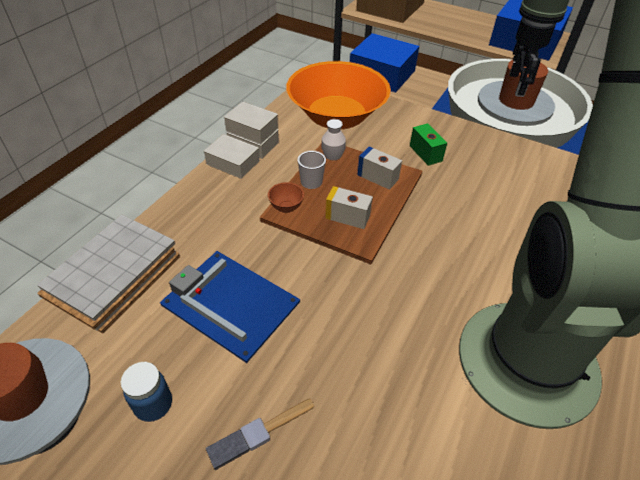

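The scene view shows the blue-ended mould at about (224,215), the yellow-ended one at (284,225), and the jig at (405,285). The side view has the red plunger at (199,291). I'll zoom in to measure corners.

```bash
python3 - <<'E'
import cv2,numpy as np
def crop(c,x,y,w,h,f):
    im=cv2.imread(f'pics/{c}0.png')[y:y+h,x:x+w]
    im=cv2.resize(im,None,fx=f,fy=f,interpolation=cv2.INTER_CUBIC)
    im=cv2.convertScaleAbs(im,alpha=1.5)
    for i in range(0,w,10): cv2.putText(im,str(x+i),(i*f,8),0,.3,(0,255,0));cv2.line(im,(i*f,0),(i*f,h*f),(0,255,0) ,1) if i%20==0 else 0
    for i in range(0,h,10): cv2.putText(im,str(y+i),(0,i*f),0,.3,(0,255,0));cv2.line(im,(0,i*f),(w*f,i*f),(0,255,0) ,1) if i%20==0 else 0
    return im
a=crop('scene',200,190,50,60,6);b=crop('scene',360,240,90,90,6);
c=crop('side',350,140,60,50,6);d=crop('side',155,245,150,115,5)
def hs(a,b):
    h=max(a.shape[0],b.shape[0]);return np.hstack([cv2.copyMakeBorder(i,0,h-i.shape[0],0,0,0) for i in(a,b)])
cv2.imwrite('pics/z1.png',hs(a,c));cv2.imwrite('pics/z2.png',b);cv2.imwrite('pics/z3.png',d)
E
```

```text
(no output)
```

View pics/z1.png

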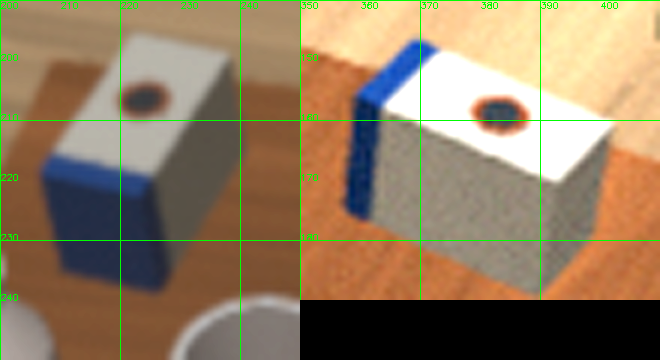

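View pics/z2.png

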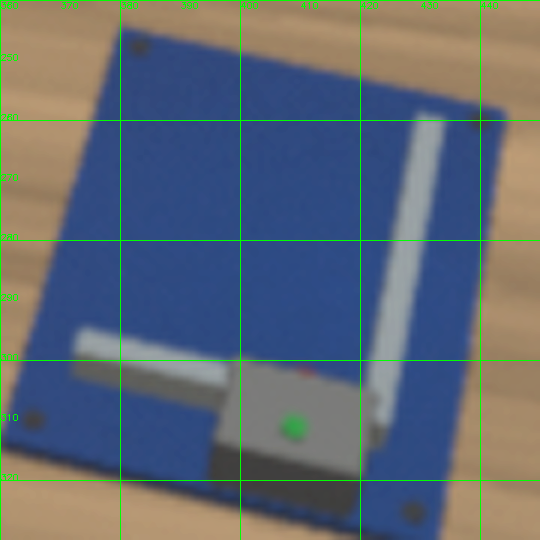

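View pics/z3.png

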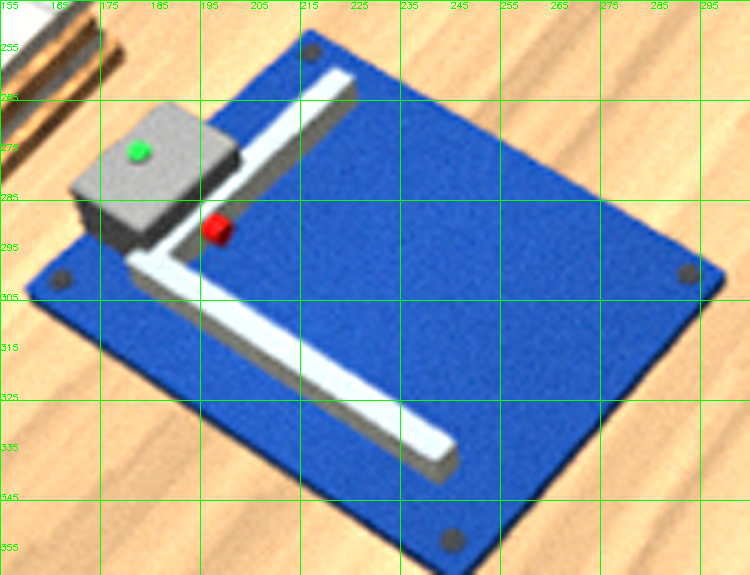

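```bash
cat > h.py <<'E'
import numpy as np
from scipy.optimize import least_squares
def proj(k,P):
    E=k['extrinsics'];p=(np.asarray(P)-E[:3,3])@E[:3,:3]
    return np.stack([k['cx']+k['fx']*p[...,0]/-p[...,2],k['cy']-k['fy']*p[...,1]/-p[...,2]],-1)
def tf(q,P):
    P=np.asarray(P,float);c,s=np.cos(q[2]),np.sin(q[2])
    return np.stack([q[0]+c*P[...,0]-s*P[...,1],q[1]+s*P[...,0]+c*P[...,1],P[...,2]],-1)
E
python3 - <<'E'
from h import *
from rig import eyes
K={c:eyes.get_calibration(c) for c in('scene','side')}
T=.083;B=.018
M=[('scene',-50,-25,T,222.5,195.8),('scene',-50,25,T,238.7,199.5),('scene',50,25,T,225,222.5),('scene',50,-25,T,206.7,218.5),('scene',50,-25,B,210.5,235),('scene',50,25,B,227,238.8),
('side',50,-25,T,369.5,146.7),('side',50,25,T,359.3,155.8),('side',-50,25,T,393,170.5),('side',-50,-25,T,402.2,160.5),('side',50,25,B,357.7,175.5),('side',-50,25,B,390,189.2)]
def f(q,only=None):
    return np.concatenate([proj(K[c],tf(q,[x/1e3,y/1e3,z]))-[u,v] for c,x,y,z,u,v in M if only in(None,c)])
for o in(None,'scene','side'):
    r=least_squares(lambda q:f(q,o),[.5,-.25,0]);print('mould',o,np.round(r.x,4),np.round(r.fun,1) if o is None else '')
t=.012
P=[('scene',-120,-90,380.3,244.7),('scene',-120,90,444.5,258.3),('scene',120,-90,360.,313.3),('side',120,-90,217,251),('side',-120,-90,300,300),('side',120,90,160,303)]
L=[('scene','y',429.2,258.7),('scene','y',421.3,304.7),('side','y',190,296),('side','y',246.2,333),
('scene','x',373,294.7),('scene','x',398.3,300.3),('side','x',225.6,261),('side','x',190,295.6)]
def g(q,only=None):
    o=[]
    for c,x,y,u,v in P:
        if only in(None,c):o+=list(proj(K[c],tf(q,[x/1e3,y/1e3,t]))-[u,v])
    for c,a,u,v in L:
        if only not in(None,c):continue
        A,Bp=([q[3]-.16,q[4],.03],[q[3],q[4],.03]) if a=='y' else ([q[3],q[4]-.13,.03],[q[3],q[4],.03])
        a1,b1=proj(K[c],tf(q,[A,Bp]));d=(b1-a1)/np.linalg.norm(b1-a1);w=np.array([u,v])-a1
        o.append(d[0]*w[1]-d[1]*w[0])
    return np.array(o)
for o in(None,'scene','side'):
    r=least_squares(lambda q:g(q,o),[.6,.1,0,.08,.05]);q=r.x
    print('jig',o,np.round(q,4),'corner',np.round(tf(q,[q[3],q[4],0]),4),np.round(r.fun,1) if o is None else '')
E
```

```text
mould None [ 0.4869 -0.3326 -0.0745] [-0.9 -0.9 -0.9 -1.3 -1.8 -0.5 -0.5 -0.1 -0.4 -0.1 -0.5 -0.3 -1.   0.8
 -0.5  1.3 -0.1  1.1 -0.1  0.8 -0.8  0.9 -0.3  1.6]
mould scene [ 0.4883 -0.3295 -0.0818] 
mould side [ 0.4877 -0.3372 -0.0878] 
jig None [ 0.5904  0.1885 -0.0852  0.0699  0.0482] corner [0.6641 0.2306 0.    ] [-1.  -1.1 -0.2 -0.5 -1.1 -0.9 -0.6  0.2 -0.   0.3 -1.6  0.4 -0.9 -1.9
  1.4  1.   0.4 -0.1  0.4 -0.6]
jig scene [ 0.5925  0.191  -0.0784  0.0682  0.0491] corner [0.6643 0.2347 0.    ] 
jig side [ 0.5896  0.1868 -0.0854  0.0702  0.0474] corner [0.6636 0.228  0.    ]
```

Request:
step_arm(
  steps="-1 21 21 5 -0.1;-1 21 21 5 -0.1;-1 21 21 5 -0.1;-1 21 21 5 -0.1;-1 21 21 5 -0.09;-1 21 21 5 0;-1 21 21 5 0;-1 21 21 5 0;-1 21 21 5 0;-1 21 21 0 0;-1 14 20 0 0;-1 0 0 0 0",
)

```text
t: 1.6
position: [0.4803, -0.3309, 0.2787]
ee_rot: [[0.001, -0.108, -0.994], [0.001, -0.994, 0.108], [-1.0, -0.001, -0.001]]
contact_force: [0.5, 0.8, 0.6]
grip_width: 1.004
```

```bash
python3 - <<'E'
from h import *
from rig import sensors, eyes
import cv2,pickle
s=sensors.sense();k=eyes.get_calibration('wrist');im=eyes.read_camera('wrist')
print(s['t'],s['position'],s['ee_rot'][:,1],k)
cv2.imwrite('pics/w1.png',im[:,:,::-1]);pickle.dump(k,open('w1.pkl','wb'))
for n in ['mould_center','other_mould']:
  for c in['wrist']: print(n,[(r['p'],np.round(r['position'],1)) for r in eyes.tip_of(n,c)])
E
```

```text
1.6 [ 0.4802965  -0.33090661  0.27873138] [-0.107533   -0.99420071 -0.00126369] {'fx': 404.9902631137924, 'fy': 404.9902631137924, 'cx': 321.9692255431471, 'cy': 241.84129476524666, 'extrinsics': array([[-0.10707229,  0.94992746,  0.29355296,  0.55626511],
       [-0.99424991, -0.1018163 , -0.03317464, -0.34010307],
       [-0.00162502, -0.29541709,  0.955367  ,  0.42096361],
       [ 0.        ,  0.        ,  0.        ,  1.        ]])}
mould_center [(0.67, array([516.9, 236.3])), (0.61, array([325.5, 191.9]))]
other_mould [(0.87, array([150.5, 206.9]))]
```

View pics/w1.png

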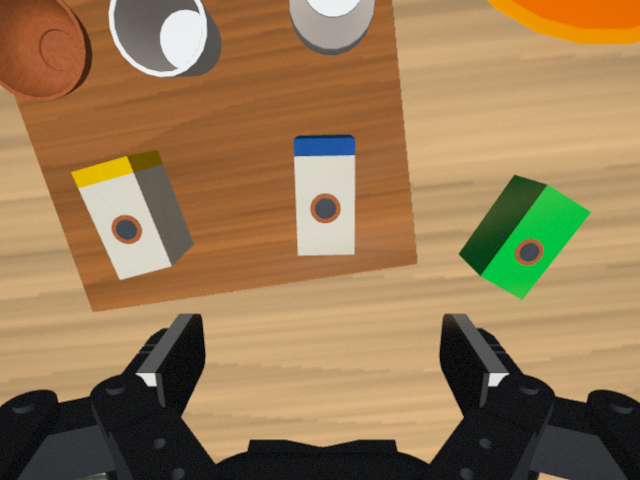

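```bash
python3 - <<'E'
from h import *
import pickle
k=pickle.load(open('w1.pkl','rb'))
def bp(u,v,z):
    E=k['extrinsics'];d=E[:3,:3]@[(u-k['cx'])/k['fx'],-(v-k['cy'])/k['fy'],-1];return (E[:3,3]+d*(z-E[2,3])/d[2])[:2]
for p in[(294,155),(355,155),(297.5,255),(355,254.5),(325.3,208),(294.5,140),(354,138)]:print(p,np.round(bp(*p,.083),4))
W=[(36,-25,294,155.5),(36,25,355,155),(-50,-25,297.5,255.5),(-50,25,355,255)]
# image right = -y
M=[(x,-y,u,v) for x,y,u,v in W]
f=lambda q:np.concatenate([proj(k,tf(q,[x/1e3,y/1e3,.083]))-[u,v] for x,y,u,v in M])
r=least_squares(f,[.49,-.33,-.08]);print(r.x,r.fun)
print('yellow',[bp(*p,.083) for p in[(72,173),(130,157),(120,279),(171,266)]],'vase',bp(332,0,.12))
E
```

```text
(294, 155) [ 0.5289 -0.3136]
(355, 155) [ 0.5236 -0.3632]
(297.5, 255) [ 0.4426 -0.3056]
(355, 254.5) [ 0.4377 -0.3561]
(325.3, 208) [ 0.4821 -0.3344]
(294.5, 140) [ 0.5407 -0.3155]
(354, 138) [ 0.5371 -0.3636]
[ 0.4898918  -0.33520463 -0.09028451] [ 0.1341159   0.61731483  0.13998094  0.07071446  0.26770335 -0.21695823
 -0.5619881  -0.59787446]
yellow [array([ 0.5340631 , -0.12831096]), array([ 0.54170247, -0.17947082]), array([ 0.4369919 , -0.14392803]), array([ 0.44435876, -0.19228763])] vase [ 0.62833988 -0.35399719]
```

Request:
step_arm(
  steps="-1 9 -4 -10 0.018;-1 0 0 -35 0;-1 0 0 -35 0;-1 0 0 -35 0;-1 0 0 -30 0;-1 0 0 -20 0;-1 0 0 0 0",
)

```text
t: 2.33
position: [0.4788, -0.3505, 0.1097]
ee_rot: [[0.002, -0.108, -0.994], [-0.008, -0.994, 0.108], [-1.0, 0.008, -0.003]]
contact_force: [-0.9, 0.8, -0.3]
grip_width: 1.003
```

```bash
python3 - <<'E'
from h import *
from rig import sensors, eyes
import cv2,pickle
s=sensors.sense();k=eyes.get_calibration('wrist');im=eyes.read_camera('wrist')
print(s['t'],s['position'],s['ee_rot'][:,1])
cv2.imwrite('pics/w2.png',im[:,:,::-1]);pickle.dump(k,open('w1.pkl','wb'))
E
```

```text
2.3333 [ 0.47875957 -0.35045644  0.10965464] [-0.10830787 -0.99408836  0.00759848]
```

View pics/w2.png

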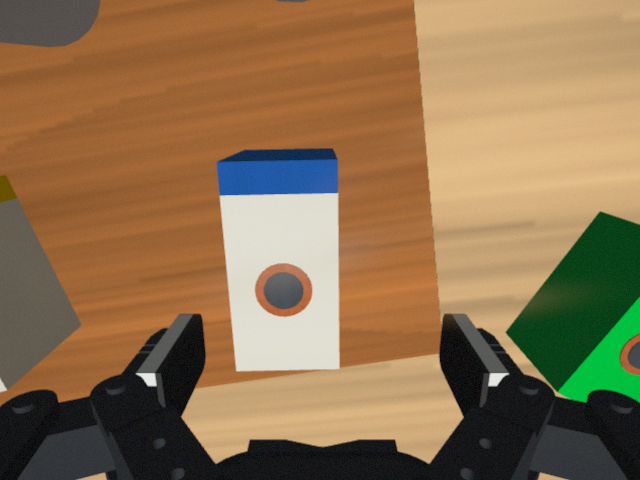

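```bash
python3 - <<'E'
from h import *
import pickle
k=pickle.load(open('w1.pkl','rb'))
M=[(50,25,218,161.5),(50,-25,338,159.5),(36,25,220,194.5),(36,-25,338,193),(-50,25,236,371),(-50,-25,339.5,369)]
f=lambda q:np.concatenate([proj(k,tf(q,[x/1e3,y/1e3,.083]))-[u,v] for x,y,u,v in M])
r=least_squares(f,[.49,-.33,-.08]);print(r.x,r.fun)
E
```

```text
[ 0.4899127  -0.33522473 -0.0923138 ] [-1.09939483 -0.27565213  0.60243371 -0.3173657  -0.04199171  0.46258751
  0.72739641 -0.05280523 -0.07638916  0.14194774 -0.1199869   0.2823387 ]
```

Request:
step_arm(
  steps="-1 11 15 0 0.016;-1 0 0 0 0;-1 0 0 0 0",
)

```text
t: 2.63
position: [0.4896, -0.3396, 0.1153]
ee_rot: [[0.005, -0.097, -0.995], [-0.012, -0.995, 0.097], [-1.0, 0.011, -0.006]]
contact_force: [-0.5, -1.1, -0.0]
grip_width: 1.002
```

Request:
step_arm(
  steps="-1 0 5 -20 0;-1 0 0 -15 0;-1 0 0 -10 0;-1 0 0 0 0;-1 0 0 0 0",
)

```text
t: 3.05
position: [0.4915, -0.3394, 0.0763]
ee_rot: [[0.014, -0.101, -0.995], [-0.018, -0.995, 0.101], [-1.0, 0.016, -0.015]]
contact_force: [-0.5, 0.2, 0.9]
grip_width: 1.0
```

Request:
step_arm(
  steps="-1 0 6 -28 0.01;-1 0 2 0 0;-1 0 0 0 0",
)

```text
t: 3.3
position: [0.4927, -0.3335, 0.0516]
ee_rot: [[0.017, -0.093, -0.996], [-0.02, -0.996, 0.092], [-1.0, 0.019, -0.019]]
contact_force: [1.1, -0.4, 0.7]
grip_width: 1.0
```

Request:
step_arm(
  steps="0 0 0 -2 0;1 0 0 0 0;1 0 0 0 0;1 0 0 0 0;1 0 0 0 0;1 0 0 0 0;1 0 0 0 0",
  squeeze=45,
)

```text
t: 3.88
position: [0.4938, -0.3355, 0.0546]
ee_rot: [[0.021, -0.095, -0.995], [-0.023, -0.995, 0.094], [-1.0, 0.021, -0.023]]
contact_force: [-0.4, -0.4, -4.5]
grip_width: 0.575
```

Request:
step_arm(
  steps="1 0 0 20 0;1 0 0 30 0;1 0 0 30 0;1 0 0 30 0;1 0 0 20 0;1 0 0 0 0",
)

```text
t: 4.38
position: [0.491, -0.334, 0.1878]
ee_rot: [[0.015, -0.095, -0.995], [-0.02, -0.995, 0.094], [-1.0, 0.018, -0.017]]
contact_force: [-0.0, -1.4, -4.0]
grip_width: 0.575
```

Request:
step_arm(
  steps="1 5 25 5 0;1 5 35 5 0;1 5 35 5 0;1 5 35 5 0;1 5 35 0 0;1 5 35 0 0;1 5 35 0 0;1 5 35 0 0;1 5 35 0 0;1 5 35 0 0;1 5 35 0 0;1 0 0 0 0",
)

```text
t: 5.38
position: [0.5396, 0.0562, 0.2004]
ee_rot: [[0.008, -0.101, -0.995], [-0.02, -0.995, 0.101], [-1.0, 0.02, -0.01]]
contact_force: [-0.7, 0.7, -4.1]
grip_width: 0.577
```

Request:
step_arm(
  steps="1 2 25 0 0;1 2 25 0 0.01;1 2 20 0 0;1 0 0 0 0;1 0 0 0 0",
)

```text
t: 5.8
position: [0.5433, 0.131, 0.1952]
ee_rot: [[0.002, -0.086, -0.996], [-0.022, -0.996, 0.086], [-1.0, 0.021, -0.004]]
contact_force: [0.1, -1.0, -4.5]
grip_width: 0.581
```

```bash
python3 - <<'E'
from h import *
from rig import sensors, eyes
import cv2,pickle
s=sensors.sense();k=eyes.get_calibration('wrist');im=eyes.read_camera('wrist')
print(s['t'],s['position'],s['ee_rot'])
cv2.imwrite('pics/w3.png',im[:,:,::-1]);pickle.dump(k,open('w1.pkl','wb'))
E
```

```text
5.8 [0.54327612 0.13098893 0.19524075] [[ 0.00178165 -0.08598843 -0.99629454]
 [-0.02157832 -0.99606745  0.08593024]
 [-0.99976557  0.02134527 -0.00363013]]
```

View pics/w3.png

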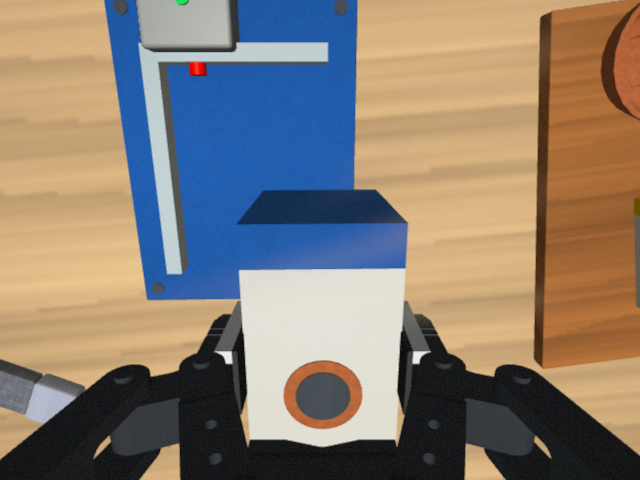

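```bash
python3 - <<'E'
from h import *
import pickle
k=pickle.load(open('w1.pkl','rb'))
def bp(u,v,z):
    E=k['extrinsics'];d=E[:3,:3]@[(u-k['cx'])/k['fx'],-(v-k['cy'])/k['fy'],-1];return (E[:3,3]+d*(z-E[2,3])/d[2])[:2]
pts={n:bp(*p,.03) for n,p in dict(c=(158.5,62),s=(182.5,273.5),e=(328,62)).items()};print(pts)
c=pts['c'];print('yaw side',np.arctan2(*(c-pts['s'])[::-1]),'yaw end',np.arctan2(*(c-pts['e'])[::-1])-np.pi/2, np.linalg.norm(c-pts['e']))
print('plunger',bp(198,75,.022))
for zt in(.222,.2236,.225):
  m=[bp(*p,zt) for p in[(238,223),(407,223),(240,269.5),(405,268)]]
  print(zt,np.round(m,4),np.linalg.norm(m[0]-m[1]))
  mid=(m[0]+m[1])/2;d=(m[0]-m[1]);a=np.arctan2(d[1],d[0])-np.pi/2;print('yaw',a,'centre',mid-.05*np.array([np.cos(a),np.sin(a)]))
E
```

```text
{'c': array([0.66539318, 0.23009193]), 's': array([0.50858685, 0.2427692 ]), 'e': array([0.6556134 , 0.11277623])}
yaw side -0.08067124041374903 yaw end -0.08317061121518154 0.11772262217628798
plunger [0.65574899 0.20640793]
0.222 [[0.5918 0.1513]
 [0.5873 0.1017]
 [0.5773 0.1528]
 [0.5731 0.1026]] 0.049803002521551606
yaw -0.09110691617430033 centre [0.53975857 0.13102249]
0.2236 [[0.5922 0.1509]
 [0.5877 0.102 ]
 [0.5779 0.1524]
 [0.5737 0.103 ]] 0.04911417885420326
yaw -0.09110691617429945 centre [0.54016997 0.13102465]
0.225 [[0.5925 0.1506]
 [0.5881 0.1023]
 [0.5784 0.1521]
 [0.5743 0.1033]] 0.04851145814527349
yaw -0.09110691617430056 centre [0.54052994 0.13102654]
```

Request:
step_arm(
  steps="1 16 20 0 0;1 16 22 0 0;1 15 20 0 0;1 0 0 0 0;1 0 0 -20 0;1 0 0 -25 0;1 0 0 -20 0;1 0 0 0 0;1 0 0 0 0",
)

```text
t: 6.6
position: [0.5923, 0.1863, 0.1249]
ee_rot: [[-0.001, -0.095, -0.995], [-0.025, -0.995, 0.095], [-1.0, 0.025, -0.001]]
contact_force: [-0.1, -0.0, -2.7]
grip_width: 0.578
```

Request:
step_arm(
  steps="1 -2 12 0 0.018;1 0 4 -20 0;1 0 4 -20 0;1 0 2 -10 0;1 0 0 0 0;1 0 0 0 0",
)

```text
t: 7.1
position: [0.5932, 0.2084, 0.0799]
ee_rot: [[0.006, -0.078, -0.997], [-0.022, -0.997, 0.078], [-1.0, 0.022, -0.007]]
contact_force: [-0.6, -0.3, -3.3]
grip_width: 0.579
```

Request:
step_arm(
  steps="1 -2 -9 0 0;1 0 0 0 0;1 0 0 -12 0;1 0 0 -8 0;1 0 0 0 0",
)

```text
t: 7.52
position: [0.5931, 0.1975, 0.0626]
ee_rot: [[0.011, -0.08, -0.997], [-0.021, -0.997, 0.08], [-1.0, 0.02, -0.012]]
contact_force: [-0.2, -1.0, -4.3]
grip_width: 0.579
```

Request:
step_arm(
  steps="1 0 0 -6 0;1 0 0 -5 0;1 0 0 -3 0;1 0 0 0 0",
)

```text
t: 7.85
position: [0.5933, 0.1974, 0.0472]
ee_rot: [[0.011, -0.08, -0.997], [-0.021, -0.997, 0.08], [-1.0, 0.02, -0.013]]
contact_force: [-5.3, -2.3, 14.9]
grip_width: 0.576
```

Request:
step_arm(
  steps="1 6 -0.5 -1 0;1 6 -0.5 -1 0;1 4 -0.3 -1 0;1 0 0 -1 0",
)

```text
t: 8.18
position: [0.611, 0.1982, 0.0471]
ee_rot: [[0.014, -0.079, -0.997], [-0.019, -0.997, 0.079], [-1.0, 0.018, -0.015]]
contact_force: [-8.2, -5.0, 20.3]
grip_width: 0.576
```

```bash
python3 - <<'E'
from h import *
from rig import sensors, eyes
import cv2,pickle
s=sensors.sense();k=eyes.get_calibration('wrist');im=eyes.read_camera('wrist')
print(s['t'],s['position'],s['torque'])
cv2.imwrite('pics/w4.png',im[:,:,::-1]);pickle.dump(k,open('w1.pkl','wb'))
im=eyes.read_camera('side');cv2.imwrite('pics/s4.png',cv2.resize(im[230:350,140:300,::-1],None,fx=5,fy=5,interpolation=2))
E
```

```text
8.1833 [0.61100384 0.19816604 0.04714465] [-1.42413262  1.51040375 -0.02637819]
```

View pics/w4.png

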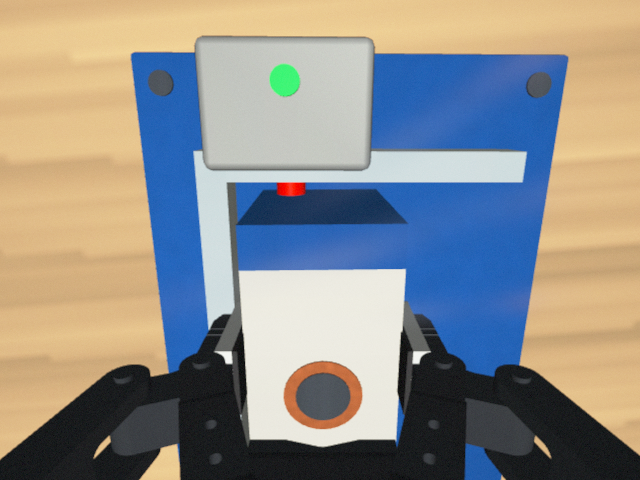

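View pics/s4.png

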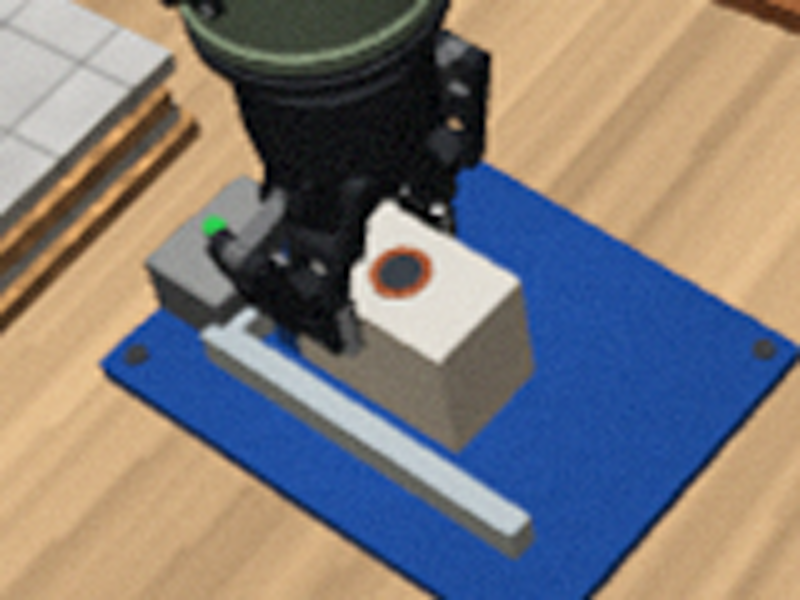

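Request:
step_arm(
  steps="1 0.5 5 -1 0;1 0.5 5 -1 0;1 0.3 3 -1 0;1 0 0 -1 0",
)

```text
t: 8.62
position: [0.6142, 0.2092, 0.0472]
ee_rot: [[0.018, -0.082, -0.997], [-0.022, -0.996, 0.081], [-1.0, 0.02, -0.019]]
contact_force: [-9.7, -0.6, 19.5]
grip_width: 0.578
```

Request:
step_arm(
  steps="1 4 3 -1 0;1 4 3 -1 0;1 4 3 -1 0",
)

```text
t: 8.87
position: [0.6181, 0.2103, 0.0473]
ee_rot: [[-0.001, -0.086, -0.996], [-0.036, -0.996, 0.086], [-0.999, 0.035, -0.002]]
contact_force: [-21.4, -12.1, 29.2]
grip_width: 0.58
```

```bash
python3 - <<'E'
from h import *
from rig import sensors, eyes
import cv2,pickle
s=sensors.sense();k=eyes.get_calibration('wrist');im=eyes.read_camera('wrist')
print(s['t'],s['position'],s['torque'],s['contact_force'])
cv2.imwrite('pics/w5.png',im[:,:,::-1]);pickle.dump(k,open('w1.pkl','wb'))
s=sensors.sense();print(s['t'],s['position'],s['torque'],s['contact_force'],s['ee_rot'][:,0])
E
```

```text
8.8667 [0.61807667 0.21034029 0.04733103] [-2.54570945  3.94374467  0.13992377] [-21.40337682 -12.09773589  29.15070966]
8.9167 [0.6186411  0.21048367 0.04721069] [-3.86080746  6.16420866 -0.16475081] [-31.94808685 -17.94672808  39.62110519] [-5.72687043e-04 -3.57465867e-02 -9.99360722e-01]
```

View pics/w5.png

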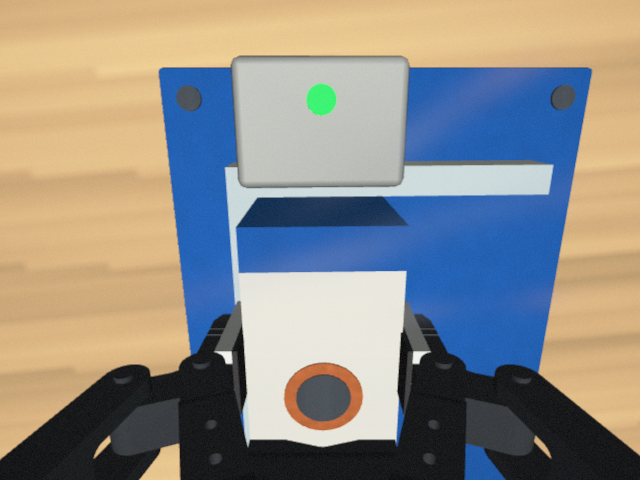

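Request:
step_arm(
  steps="1 0 0 0 0;1 0 0 0 0",
)

```text
t: 9.08
position: [0.617, 0.2099, 0.0479]
ee_rot: [[-0.004, -0.086, -0.996], [-0.037, -0.996, 0.086], [-0.999, 0.037, 0.001]]
contact_force: [-3.1, 0.3, -1.0]
grip_width: 0.574
```

Request:
step_arm(
  steps="1 0 0 -4 0;1 0 -3 -3 0;1 0 -3 -3 0;1 0 -3 -3 0;1 0 0 0 0",
)

```text
t: 9.5
position: [0.6182, 0.2099, 0.0468]
ee_rot: [[0.003, -0.083, -0.997], [-0.026, -0.996, 0.083], [-1.0, 0.025, -0.006]]
contact_force: [-5.2, -3.8, -6.0]
grip_width: 0.579
```

Request:
step_arm(
  steps="1 -1 -2 -4 0;1 -1 -4 -3 0;1 -1 -4 -3 0;1 -1 -4 -3 0;1 0 0 0 0",
)

```text
t: 9.92
position: [0.6188, 0.2099, 0.0456]
ee_rot: [[0.019, -0.076, -0.997], [-0.007, -0.997, 0.076], [-1.0, 0.005, -0.02]]
contact_force: [-6.3, -1.5, -3.9]
grip_width: 0.579
```

Request:
step_arm(
  steps="1 3 1.5 -1 -0.005;1 3 2 -1 0",
)

```text
t: 10.08
position: [0.62, 0.2102, 0.0446]
ee_rot: [[0.009, -0.082, -0.997], [-0.013, -0.997, 0.082], [-1.0, 0.012, -0.01]]
contact_force: [-41.4, -21.8, 53.6]
grip_width: 0.579
```

```bash
cat > look.py <<'E'
import sys
from h import *
from rig import sensors, eyes
import cv2,pickle
n=sys.argv[1]
k=eyes.get_calibration('wrist');im=eyes.read_camera('wrist')
cv2.imwrite(f'pics/w{n}.png',im[:,:,::-1]);pickle.dump(k,open('w1.pkl','wb'))
im=eyes.read_camera('side');cv2.imwrite(f'pics/s{n}.png',cv2.resize(im[230:350,140:300,::-1],None,fx=5,fy=5,interpolation=2))
s=sensors.sense();print(s['t'],s['position'],s['contact_force'],s['ee_rot'])
E
python3 look.py 6
```

```text
10.1833 [0.62017241 0.21023053 0.04460154] [-32.28299129 -16.05168724  40.28728239] [[ 0.00955895 -0.08163437 -0.9966165 ]
 [-0.01300682 -0.99658787  0.08150727]
 [-0.99986972  0.01218369 -0.01058813]]
```

View pics/w6.png

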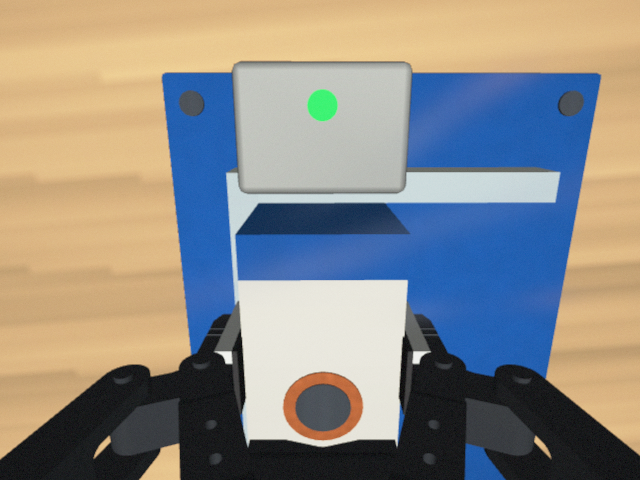

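View pics/s6.png

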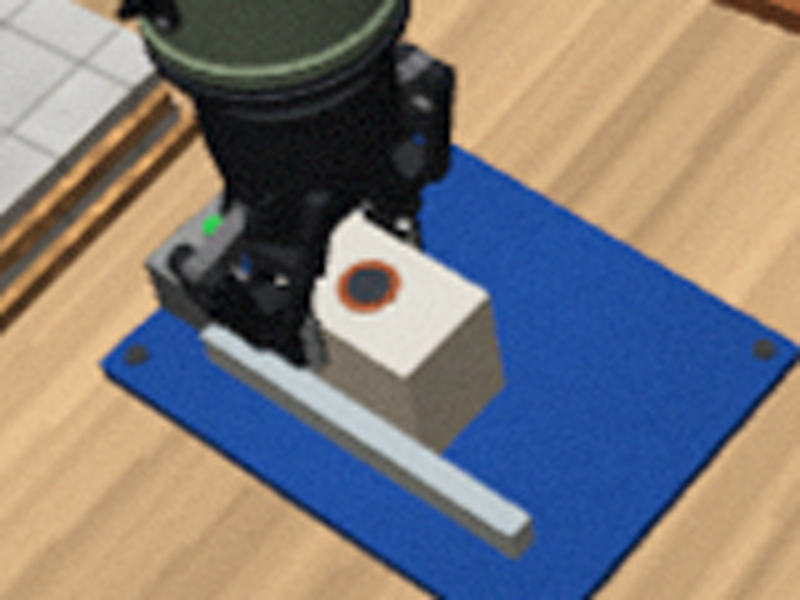

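```bash
python3 - <<'E'
from h import *
import pickle,cv2
k=pickle.load(open('w1.pkl','rb'))
im=cv2.imread('pics/w6.png')
a=im[160:300,215:425];cv2.imwrite('pics/z6.png',cv2.convertScaleAbs(cv2.resize(a,None,fx=3.8,fy=3.8,interpolation=cv2.INTER_CUBIC),alpha=1.6))
def bp(u,v,z):
    E=k['extrinsics'];d=E[:3,:3]@[(u-k['cx'])/k['fx'],-(v-k['cy'])/k['fy'],-1];return (E[:3,3]+d*(z-E[2,3])/d[2])[:2]
print('fence inner',bp(420,203,.03),bp(555,202.5,.03))
print('bottom front',bp(258,204,.03),bp(371,204,.03),'top front',bp(237,234.5,.077),bp(410,234,.077))
E
```

```text
fence inner [0.66053407 0.16691056] [0.65620256 0.11328651]
bottom front [0.66553122 0.2307636 ] [0.6617699  0.18629264] top front [0.66611581 0.23006798] [0.66208392 0.18119568]
```

View pics/z6.png

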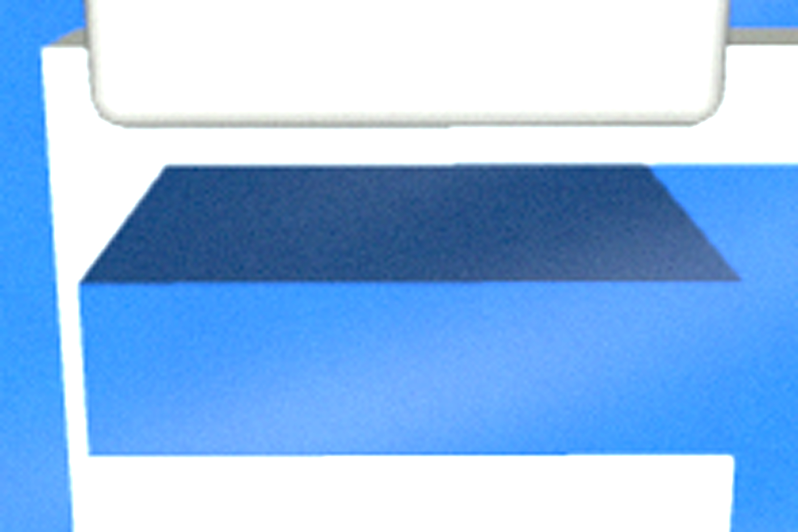

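```bash
python3 - <<'E'
from rig import sensors,eyes
import numpy as np
for i in range(10):
    eyes.read_camera('side');s=sensors.sense();print(round(s['t'],2),np.round(s['position'],4),np.round(s['contact_force'],1),np.round(s['ee_rot'][:,0],3),s['grip_width'])
E
```

```text
10.23 [0.6201 0.2102 0.0446] [-30.7 -14.9  38.6] [ 0.01  -0.013 -1.   ] 0.5748192397241004
10.28 [0.6201 0.2102 0.0446] [-30.4 -15.3  38.8] [ 0.01  -0.013 -1.   ] 0.5804050788461665
10.33 [0.6202 0.2103 0.0446] [-30.8 -14.6  38.3] [ 0.01  -0.013 -1.   ] 0.5790460840880054
10.38 [0.6202 0.2102 0.0446] [-30.  -15.4  39.1] [ 0.01  -0.013 -1.   ] 0.5796587508493485
10.43 [0.6202 0.2103 0.0446] [-29.3 -14.8  38.9] [ 0.01  -0.013 -1.   ] 0.5782391047082933
10.48 [0.6202 0.2102 0.0446] [-30.6 -15.1  37.7] [ 0.01  -0.013 -1.   ] 0.5790308576462992
10.53 [0.6202 0.2102 0.0446] [-30.8 -14.9  37.9] [ 0.01  -0.013 -1.   ] 0.5762746749609604
10.58 [0.6202 0.2102 0.0446] [-30.2 -14.9  38. ] [ 0.01  -0.013 -1.   ] 0.5800681838226301
10.63 [0.6202 0.2102 0.0446] [-30.8 -15.2  38.2] [ 0.01  -0.013 -1.   ] 0.5777832892622752
10.68 [0.6201 0.2102 0.0446] [-30.9 -14.8  38.4] [ 0.01  -0.013 -1.   ] 0.5793714698803695
```

Request:
step_arm(
  steps="1 3 3.5 0 0",
)

```text
t: 10.77
position: [0.6201, 0.2104, 0.0448]
ee_rot: [[0.004, -0.082, -0.997], [-0.018, -0.996, 0.082], [-1.0, 0.018, -0.005]]
contact_force: [-24.6, -22.5, 23.5]
grip_width: 0.575
```

```bash
python3 look.py 7; python3 - <<'E'
from rig import sensors,eyes
import numpy as np,cv2
for i in range(5):
    eyes.read_camera('side');s=sensors.sense();print(round(s['t'],2),np.round(s['position'],4),np.round(s['contact_force'],1),np.round(s['ee_rot'][:,0],3),s['grip_width'])
im=cv2.imread('pics/w7.png');cv2.imwrite('pics/z7.png',cv2.resize(im[160:300,215:425],None,fx=3.8,fy=3.8,interpolation=cv2.INTER_CUBIC))
E
```

```text
10.8667 [0.62017882 0.21039517 0.04477922] [-30.79841932 -19.163745    33.54540707] [[ 0.00290842 -0.0826162  -0.99657719]
 [-0.01853999 -0.99641457  0.08254861]
 [-0.99982389  0.01823644 -0.0044297 ]]
10.92 [0.6202 0.2104 0.0448] [-30.7 -19.7  33.7] [ 0.003 -0.018 -1.   ] 0.5729627723664014
10.97 [0.6202 0.2104 0.0448] [-30.1 -19.5  33.3] [ 0.003 -0.018 -1.   ] 0.573190838114795
11.02 [0.6202 0.2104 0.0448] [-31.  -18.6  32.5] [ 0.003 -0.018 -1.   ] 0.5764702953481601
11.07 [0.6202 0.2104 0.0448] [-29.5 -19.   33.1] [ 0.003 -0.018 -1.   ] 0.5775943713753838
11.12 [0.6202 0.2104 0.0448] [-30.4 -20.   31.9] [ 0.003 -0.018 -1.   ] 0.5796758462915843
```

View pics/z7.png

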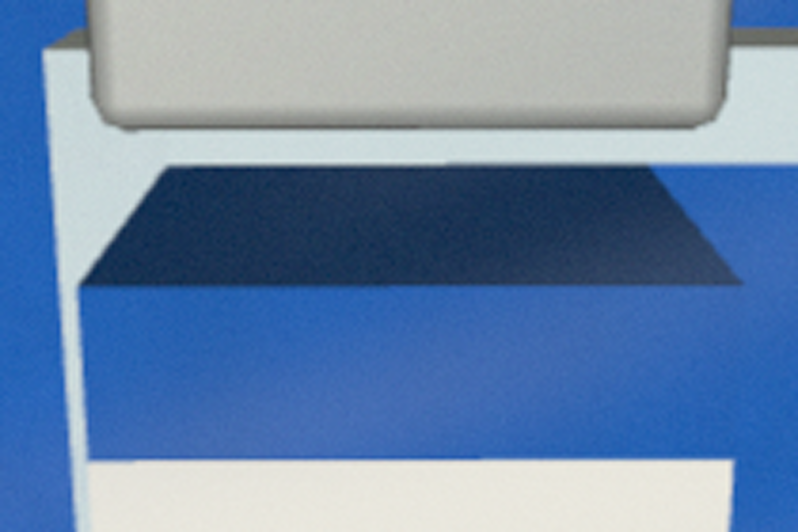

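The close-up shows the blue end meeting the end fence with no gap. The mould's front-left edge meets the side fence with no dark sliver, and no red plunger is showing. Forces are steady, so I'm handing the job in.

```bash
python3 - <<'E'
from rig import bot,sensors
print(bot.close_job()); s=sensors.sense(); print(s['t'],s['position'],s['contact_force'],s['grip_width'])
E
```

```text
the job is handed in; nothing more can be done
None
the job is handed in; nothing more can be done
```

I lifted the blue-ended mould over the yellow-ended one and stood it on the jig. I then pressed it into the corner and handed the job in at about 11 s with the gripper still holding it. No verdict came back.

**Last checks, just before handing in:**
- **Force on the tool:** it was steady at about 30 N from the end-fence side, 19 N from the side-fence side and 33 N upward. I could not measure each fence's contact force separately, so some of this may be friction.
- **Position:** the close-up showed no gap at either fence and no red of the plunger. The plunger's travel was judged from that picture only.
- **Squareness:** the mould's front edge matched the end fence to within a few mrad before the last small push, and I did not measure it again.
- **Tilt:** the tool leaned by about 0.018 rad.
- **At rest:** the pose stayed steady to 0.1 mm for 0.25 s before I handed in.

**What went wrong on the way:** the tool's tilt crept up as the rows of movement added up, reaching 0.037 rad on the first press. I brought it back by pressing down while pulling sideways, then pressed the mould in again. No contact with the other ware, jar or brush was noticed, but I took no final picture of them.

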